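# Add a slotted weight to the cheese press

### The arm

A 6-joint arm with a two-finger parallel gripper is mounted at the origin on the work surface. World frame = base frame: x ahead of the robot, y to its left, z up, the work surface at z = 0. Lengths are in m, angles in rad, forces in N, time in s.
With the tool pointing down it reaches from about 0.35 to 0.975 m from the base axis. Payload 17.4 kg.
Tool frame: the origin (TCP) lies midway between the tips of the shut fingers; the grasp point (between the pads) lies 19 mm behind it; z points along the fingers, y is the direction in which the jaws open and shut (so a half turn about z gives the same grasp; the last joint's range is limited). The gripper opens to 85 mm and grips with 20 to 120 N. Pads are 22 mm wide; open, the fingers measure 114 mm over their backs; the gripper's body (76 mm by 85 mm) begins 54 mm behind the grasp point. The pads swing forward as they close: fully open they stand 13 mm farther back than shut.
Start: joints at [-1.376, 0.116, 1.442, -0, 1.584, -0.038], TCP at [0.156, -0.657, 0.231] pointing down, gripper open.
Joint ranges: [-2.83, 2.83], [-0.83, 2.19], [0.07, 2.5], [-1.14, 4.28], [0.01, 3], [-2.97, 2.97]. Speed limits (rad/s): [1.89, 1.89, 2.22, 3.14, 3.14, 3.14].

### API

Orientations are given as a unit quaternion [x, y, z, w].
In Python, from workcell import * gives the robot as it stands.
- The arm moves only by the tool send_rows, never from a script. Its argument "targets" is a list that holds one entry, the list of rows, each a list of 4 numbers: the shift along the tool's x, y, z in cm, then the turn about the tool's z in degrees. In form: [[[tx, ty, tz, roll], ...]]. A call has 1 to 20 rows; each row shifts and turns the commanded pose from where the row before left it, along the tool's axes as they then stand; what a row does not reach is not made up. A row lasts 1/10 s, in which the tool goes at most 50 mm and 8.59 degrees, less where a joint would pass 70% of its speed; a pose out of reach is approached as far as the arm can. A call with a gripper value outside its range is refused whole. "grip" is the opening, from -1 (shut) to 1 (fully open), set as the call begins (left out, the last holds). The fingers move at their own pace and stop on an object; "squeeze" is the grip in N (left out, the last holds). Time passes only in rows, so rows that do not move let the fingers close. It gives the time, the measured TCP pose, the force and the opening at its end, in the units of the state.
- observe(): the state, without advancing time (a new reading comes with each control period).
- snapshot(name): name is "scene" or "side" or "wrist"; returns a dict with "frame" (400x640x3 uint8, red, green, blue), "range_z" (400x640 float32, m along the optical axis (not along the pixel's ray), 0 where there is no reading), "fx", "fy", "cx", "cy" (pixels), "distortion" ([k1, k2, p1, p2, k3] as OpenCV has them; the pictures are not rectified), "cam_to_world" (4x4, takes a point from camera to world coordinates); the wrist camera has in their place "hand_eye" (4x4, takes a point from camera to tool coordinates, whose origin is the TCP and whose axes are the flange's). Camera axes: x right, y down, z forward; pixel columns grow to the right and rows downward; lengths in m; the calibration is good to about 2 mm. A picture is of the moment at which its call begins: read the wrist's pose just before it.
- close_job(): hands the job in, once; it reports no verdict.
The state is a dict: "time": time; "q": joint angles; "qvel": joint speeds; "effort": joint torques, N m; "eef_pos": TCP position; "eef_rot": TCP orientation; "contact_force": force on the tool from outside, world axes, zero at the start; "torque": the same for the moment, N m; "width": opening from 0.0 (shut) to 1.0 (fully open).
Only numpy, scipy, OpenCV 4.12 (cv2) and the standard library are available. Lean on these libraries where they do the work, as an engineer would, in place of code of your own. Each camera call takes 0.05 s, during which the arm holds its last target.

### The job

Slide the upper clear cover of the steel weight chest fully open over its neighbour and leave it open, then take out the slotted weight lying beneath it. Slide that weight sideways onto the stem of the cheese press, under the stem's head, so that it lies flat on the weight already there, with the stem fully home in its slot and its slot pointing to the side opposite to the slot of the weight below. Leave the jug, brush, scale and cheese where they are.

Things in the scene. Friction and masses are not known exactly. Their poses are not given: they have to be found in the camera images.
- chest: Fixed open-topped steel chest, 180 (x) x 345 (y) x 45 mm, walls and floor 5 mm, rails up to 59 mm; origin under its centre, on the bench. A low wall splits it at y = 0. Two clear covers on a double track: the upper covers the -y half and slides to the chest's +y; the lower covers the +y half, has its handle at its +y edge and is not needed. Fully open, the -y mouth is 160 (x) x 145 (y) mm.
- cover (a joint): Travel of the upper cover in m: 0 closed, 0.150 fully open (stop), growing towards the chest's +y; starts nearly closed. Slides with about 1 N of friction and stays where it is left.
- cover_handle (a point): Centre of the upper cover's upright handle bar, 50 (chest x) x 12 (chest y) x 26 mm high, on its +y part; at travel 0 it is at chest y = -40.5 mm. The bar stands on the cover, whose top is 55 mm above the bench; the bar's top is 81 mm above the bench. Moves with the cover; axes are the chest's.
- weight_centre (a point): Loose slotted steel weight in the chest's -y half, flat on the floor: disc 60 mm wide, 28 mm thick, about 0.5 kg. Point: on its axis, half-way up. Its slot, 14 mm wide, right through, opens at the rim towards its own +x and ends 7 mm beyond the centre. Grip it by two flats 50 mm apart (own y = +-25 mm), fingertips above its underside, as the weight below is as wide. z is up.
- weight_mouth (a point): The mouth of that weight's slot: at the rim, 30 mm from the centre along its own +x, half-way up.
- lower_centre (a point): A weight of the same shape and size that already lies on the press plate, loose, with the stem in its slot. Point: on the disc's axis, half-way up; its slot opens towards its own +x; its top is 116 mm above the bench.
- press: White cheese mould, 156 mm wide, fixed, with a follower and a steel press plate (90 mm wide, top 88 mm above the bench), from which an upright stem rises. Origin: centre of the underside, on the bench; the stem's axis is vertical through it. Stem 8 mm thick; its head, 22 mm wide (too wide for a slot), reaches from 160 to 168 mm above the bench. 44 mm of stem are free above the lower weight.
- jug: Steel jug, 90 mm wide, 110 mm high, a bystander. Origin: centre of its underside.
- brush: White cleaning brush lying on the bench, a bystander. Origin: underside.
- scale: White bench scale, 240 x 260 x 53 mm, fixed. Origin: centre of its underside.
- cheese: Round cheese, 156 mm wide, 90 mm high, standing on the scale, a bystander. Origin: centre of its underside.
Things that resemble listed ones, but are neither listed nor needed, are in the scene too. What is shaped like the part that bears lower_centre but pink is not meant. There is more than one size of the press; the job needs the larger.

How it is judged:
On the way, in this order (a step that is already met when the one before it is completed fails the run):
1. the upper cover is slid open over its neighbour (value of joint cover above 0.13 m), for 0.2 s.
2. the weight lies on the weight below, slot opposite, stem home (horizontal distance between weight_centre and press below 0.008 m and z of weight_centre in the frame of press between 0.126 and 0.134 m and angle between weight_centre's own z axis and vertical below 0.08 rad and horizontal distance between lower_centre and press below 0.01 m and z of lower_centre in the frame of press between 0.098 and 0.106 m and x of weight_mouth in the frame of lower_centre below -0.02 m), for 0.2 s.
At the end, for the whole second after the job is handed in: Weight at rest flat on the lower weight (height within 4 mm), centre within 8 mm of the stem axis, slot within about 45 degrees of opposite to the lower slot; lower weight still on the plate within 10 mm of the stem axis; upper cover open by more than 130 mm (all of step 2 and value of joint cover above 0.13 m and linear speed of each of weight, lower below 0.02 m/s); the robot touches nothing.
It fails at once if a bystander is displaced by more than 30 mm (distance of any of jug, brush, cheese from where it was at the start of the episode above 0.03 m).
It also fails if it takes over 53 s, if anything falls off the work surface, if the arm or the gripper's body presses on something with over 40 N, if the wrist force passes 120 N, or if a joint passes its speed limit or range.

## Working session

There is one attempt and no reset: what is moved stays moved. The work goes in short steps, Python scripts to look and compute and a tool call to move; the robot and the scene stay as the last step left them, time stands still between calls to the robot, and variables do not carry over. Pictures are saved under pics/ and viewed, and the job is handed in when it is done.

Besides the shell and the picture viewer there is one more tool, called after "Request:" as name(argument=value, ...), one argument or row to a line, values as JSON. send_rows: Moves the arm, as the interface text tells. Its arguments: {"type":"object","properties":{"targets":{"type":"array"},"grip":{"type":"number"},"squeeze":{"type":"number"}},"required":["targets"]}

```bash
ls; mkdir -p pics; cat > h.py <<'E'
from workcell import *
import numpy as np, cv2, pickle
from scipy.spatial.transform import Rotation as R
def take(name,tag):
    o=observe(); s=snapshot(name)
    s=dict(s)
    if name=='wrist':
        T=np.eye(4);T[:3,:3]=R.from_quat(o['eef_rot']).as_matrix();T[:3,3]=o['eef_pos']
        s['cam_to_world']=T@np.array(s['hand_eye'])
    pickle.dump(s,open(f'pics/{tag}.pkl','wb'))
    cv2.imwrite(f'pics/{tag}.png',cv2.cvtColor(s['frame'],cv2.COLOR_RGB2BGR))
    return s
def load(tag): return pickle.load(open(f'pics/{tag}.pkl','rb'))
def cloud(s):
    h,w=s['range_z'].shape
    u,v=np.meshgrid(np.arange(w),np.arange(h))
    K=np.array([[s['fx'],0,s['cx']],[0,s['fy'],s['cy']],[0,0,1.]])
    p=cv2.undistortPoints(np.stack([u,v],-1).reshape(-1,1,2).astype(np.float64),K,np.array(s['distortion'])).reshape(h,w,2)
    z=s['range_z'].astype(float)
    P=np.dstack([p*z[...,None],z])
    T=np.array(s['cam_to_world'])
    P=P@T[:3,:3].T+T[:3,3]
    P[z<=0]=np.nan
    return P
def ray(s,uv,z):
    K=np.array([[s['fx'],0,s['cx']],[0,s['fy'],s['cy']],[0,0,1.]])
    p=cv2.undistortPoints(np.array(uv,float).reshape(-1,1,2),K,np.array(s['distortion'])).reshape(-1,2)
    T=np.array(s['cam_to_world'])
    d=np.c_[p,np.ones(len(p))]@T[:3,:3].T
    return T[:3,3]+d*((z-T[2,3])/d[:,2])[:,None]
def proj(s,X):
    K=np.array([[s['fx'],0,s['cx']],[0,s['fy'],s['cy']],[0,0,1.]])
    T=np.linalg.inv(np.array(s['cam_to_world']))
    return cv2.projectPoints(np.array(X,float).reshape(-1,1,3),cv2.Rodrigues(T[:3,:3])[0],T[:3,3],K,np.array(s['distortion']))[0].reshape(-1,2)
E
python3 - <<'E'
from h import *
o=observe();print(o)
for n in ['scene','side','wrist']:
    s=take(n,n+'0');print(n,np.round(s['cam_to_world'],3).tolist(),s['fx'],s['distortion'])
E
```

```text
pics
{'time': 0.0, 'q': array([-1.37577590e+00,  1.16489632e-01,  1.44228948e+00,  1.78826655e-05,
        1.58394835e+00, -3.78304134e-02]), 'qvel': array([ 0.00133686, -0.00119074, -0.00138625, -0.0011117 , -0.00010652,
       -0.00157937]), 'effort': array([ 2.90620970e-03, -7.31981134e+01, -6.32502651e+01,  2.27421087e-04,
        6.16449164e-03,  1.73096294e-05]), 'eef_pos': array([ 0.15569855, -0.65660846,  0.23054466]), 'eef_rot': array([ 9.93230040e-01,  1.16162672e-01, -3.56361915e-05, -5.66354286e-04]), 'contact_force': array([0.20106186, 0.71530721, 0.01635108]), 'torque': array([ 0.03489141,  0.01167222, -0.03028381]), 'width': 1.0005344140974806}
scene [[-0.352, 0.625, -0.697, 1.576], [0.936, 0.244, -0.254, 0.517], [0.012, -0.742, -0.671, 1.08], [0.0, 0.0, 0.0, 1.0]] 486.46679079249566 [0.01984429 0.         0.         0.         0.        ]
side [[-0.749, -0.493, 0.442, -0.062], [-0.662, 0.569, -0.487, 0.825], [-0.012, -0.658, -0.753, 1.144], [0.0, 0.0, 0.0, 1.0]] 500.93286790958854 [-0.06022772  0.          0.          0.          0.        ]
wrist [[0.231, -0.933, -0.276, 0.226], [-0.973, -0.222, -0.066, -0.64], [0.001, 0.284, -0.959, 0.374], [0.0, 0.0, 0.0, 1.0]] 357.42478883916846 [-0.08240553  0.          0.          0.          0.        ]
```

View pics/scene0.png

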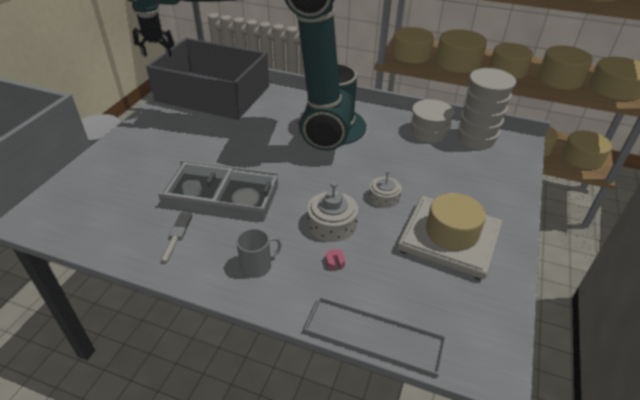

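View pics/side0.png

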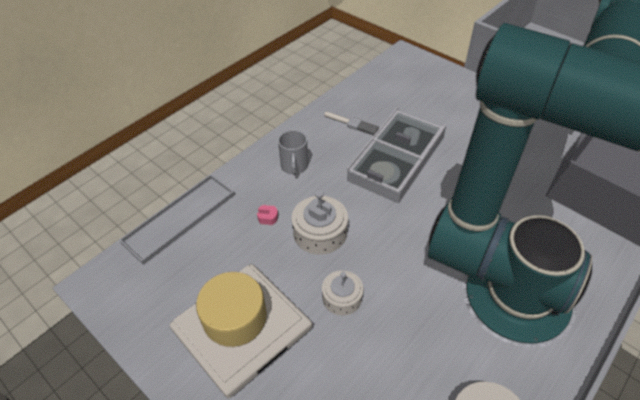

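View pics/wrist0.png

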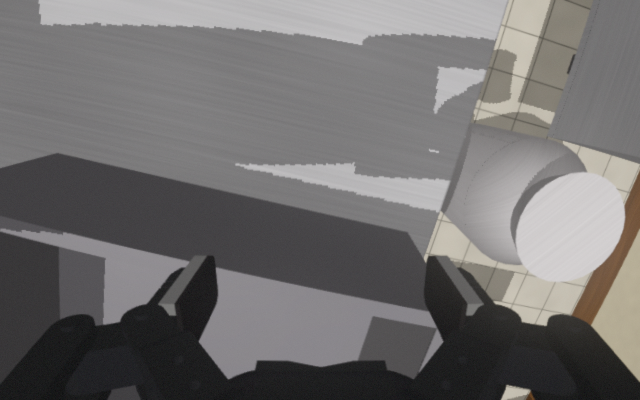

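```bash
python3 - <<'E'
from h import *
def crop(tag,x0,y0,x1,y1,k):
    im=cv2.imread(f'pics/{tag}.png')[y0:y1,x0:x1]
    return cv2.resize(im,None,fx=k,fy=k,interpolation=cv2.INTER_CUBIC)
a=crop('scene0',150,150,290,230,5); cv2.imwrite('pics/c1.png',a)
cv2.imwrite('pics/c2.png',crop('side0',330,95,460,210,5))
a=crop('scene0',295,170,415,245,6); cv2.imwrite('pics/c3.png',a)
cv2.imwrite('pics/c4.png',crop('side0',280,185,370,260,6))
s=load('scene0');P=cloud(s)
for n,uv in dict(press=(333,200),jug=(255,240),brush=(180,228),cheese=(457,208),chestL=(190,188),chestR=(243,195),small=(385,185)).items():
    print(n,P[uv[1],uv[0]].round(3))
E
```

```text
press [0.545 0.19  0.119]
jug [0.733 0.021 0.066]
brush [ 0.729 -0.239  0.018]
cheese [0.478 0.54  0.146]
chestL [ 0.587 -0.284  0.052]
chestR [ 0.555 -0.11   0.051]
small [0.349 0.304 0.059]
```

View pics/c1.png

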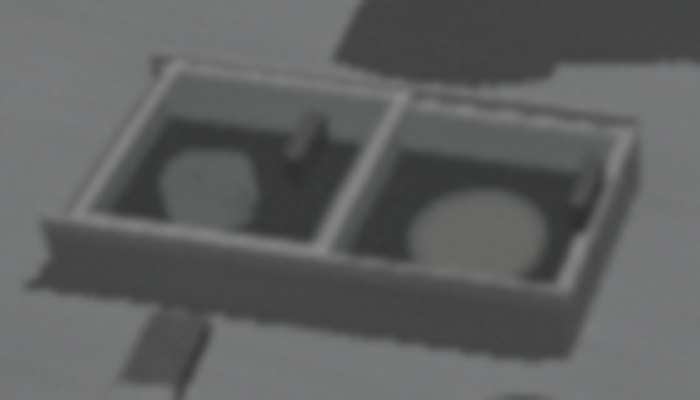

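View pics/c2.png

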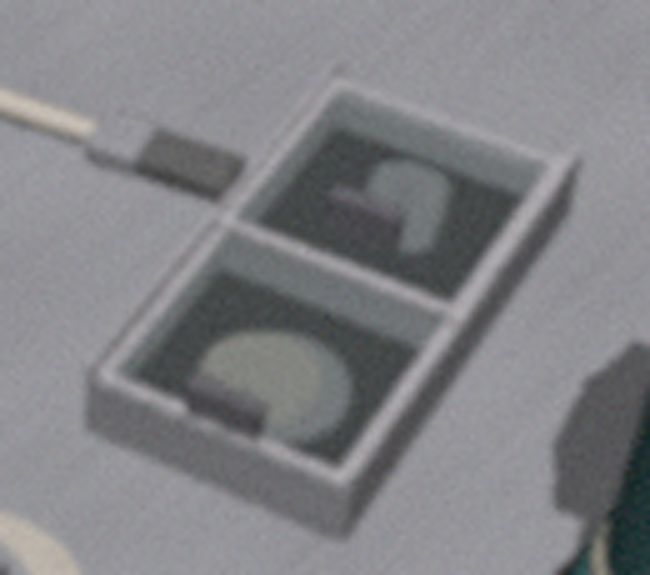

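View pics/c3.png

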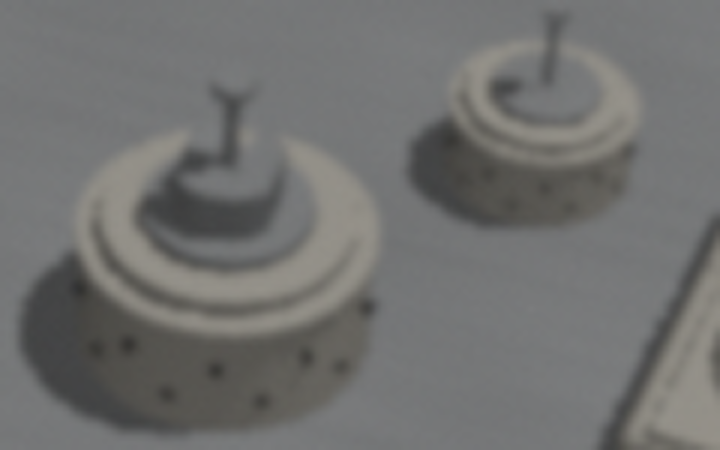

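View pics/c4.png

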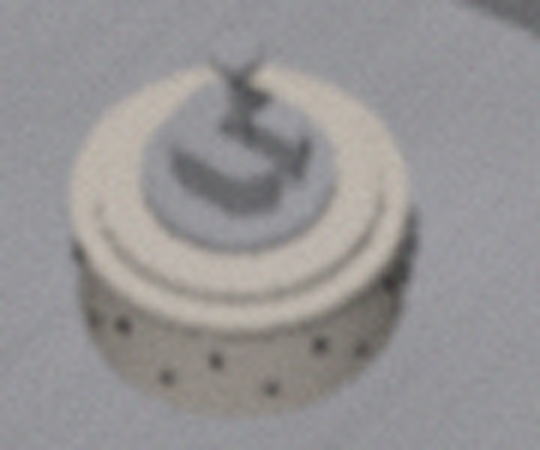

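```bash
python3 - <<'E'
from h import *
for t in ['scene0','side0']:
    s=load(t);P=cloud(s)
    m=(P[...,0]>0.4)&(P[...,0]<0.75)&(P[...,1]>-0.45)&(P[...,1]<0.0)
    if t=='scene0':m[215:]=0
    m1=m&(P[...,2]>0.035)&(P[...,2]<0.07)
    Q=P[m1][:,:2].astype(np.float32);r=cv2.minAreaRect(Q)
    print(t,len(Q),r,np.median(P[m&(P[...,2]<.03)],0), np.histogram(P[m][:,2],bins=np.arange(-.01,.1,.01)))
    p=(P[...,0]>0.4)&(P[...,0]<0.7)&(P[...,1]>0.05)&(P[...,1]<0.3)&(P[...,2]>.06)
    print(np.histogram(P[p][:,2],bins=np.arange(.06,.18,.01)))
    for a,b in [(.07,.095),(.105,.125),(.13,.18)]:
        q=P[p&(P[...,2]>a)&(P[...,2]<b)]
        if len(q)>2: print(a,len(q),q.mean(0).round(3),cv2.minEnclosingCircle(q[:,:2].astype(np.float32)))
E
```

```text
scene0 4236 ((0.5364367365837097, -0.2059238851070404), (0.19430235028266907, 0.3480364978313446), 9.983901977539062) [ 0.6235693  -0.32424381  0.00330828] (array([ 304, 1323,  227,  243,  275,  715, 2958,  430,   67,   44]), array([-0.01,  0.  ,  0.01,  0.02,  0.03,  0.04,  0.05,  0.06,  0.07,
        0.08,  0.09]))
(array([132, 415, 524, 130,  48, 175,  26,   7,   7,   6,  26]), array([0.06, 0.07, 0.08, 0.09, 0.1 , 0.11, 0.12, 0.13, 0.14, 0.15, 0.16,
       0.17]))
0.07 1046 [0.548 0.19  0.081] ((0.5286726355552673, 0.18516376614570618), 0.08106791973114014)
0.105 217 [0.535 0.186 0.116] ((0.5280139446258545, 0.18368010222911835), 0.0332593210041523)
0.13 60 [0.53  0.184 0.161] ((0.5287663340568542, 0.18436215817928314), 0.010744012892246246)
side0 4419 ((0.5376032590866089, -0.20703333616256714), (0.18381056189537048, 0.3586157560348511), 9.080835342407227) [ 5.84814320e-01 -1.70870478e-01  4.08694033e-04] (array([2424, 2336,  380,  252,  196, 1491, 2614,  212,  114,   30]), array([-0.01,  0.  ,  0.01,  0.02,  0.03,  0.04,  0.05,  0.06,  0.07,
        0.08,  0.09]))
(array([367, 670, 532,  83,  74, 233,  11,   5,   7,   5,  46]), array([0.06, 0.07, 0.08, 0.09, 0.1 , 0.11, 0.12, 0.13, 0.14, 0.15, 0.16,
       0.17]))
0.07 1254 [0.517 0.196 0.08 ] ((0.5270905494689941, 0.18672499060630798), 0.07888731360435486)
0.105 278 [0.527 0.187 0.114] ((0.5285018086433411, 0.18568316102027893), 0.031317338347435)
0.13 66 [0.527 0.186 0.16 ] ((0.5276700854301453, 0.18416175246238708), 0.012735343538224697)
```

```bash
cat >> h.py <<'E'
def pose():
    o=observe();M=R.from_quat(o['eef_rot']).as_matrix()
    return np.array(o['eef_pos']),M,np.degrees(np.arctan2(M[1,0],M[0,0])),o
def go(t,yaw=None):
    p,M,y,o=pose()
    roll=0 if yaw is None else -(yaw-y)
    roll=(roll+180)%360-180
    a=np.radians(y-roll)
    d=np.array(t)-p
    x=np.array([np.cos(a),np.sin(a),0]);yy=np.array([np.sin(a),-np.cos(a),0])
    sh=np.array([d@x,d@yy,-d[2]])*100
    print('t',round(o['time'],2),'pos',p.round(4),'yaw',round(y,2),'tilt',M[2,2].round(4),'F',np.round(o['contact_force'],1),'w',round(o['width'],3))
    print('roll',roll.__round__(2),'then shift cm',sh.round(2),'q6',o['q'][5].round(2))
E
python3 - <<'E'
from h import *
P=cloud(load('scene0'));P2=cloud(load('side0'))
for P in (P,P2):
    m=(P[...,0]>0.45)&(P[...,0]<0.66)&(P[...,1]>-0.36)&(P[...,1]<-0.15)&(P[...,2]>.066)
    print(m.sum(),np.median(P[m],0),P[m].min(0),P[m].max(0))
go([.52,-.25,.22],9.5)
E
```

```text
72 [ 0.54718575 -0.22767397  0.08051778] [ 0.47786472 -0.33309708  0.06608397] [ 0.5700935  -0.22047099  0.08763086]
89 [ 0.54049329 -0.2280749   0.07775154] [ 0.51515552 -0.24441687  0.06626794] [ 0.56456248 -0.22144958  0.08462838]
t 0.15 pos [ 0.1557 -0.6567  0.2307] yaw 13.34 tilt -1.0 F [ 0.8 -0.4 -0.3] w 0.998
roll 3.84 then shift cm [ 42.64 -34.09   1.07] q6 -0.04
```

Request:
send_rows(
  targets=[
    [[0, 0, 0, 3.8], [1, -0.8, 0, 0], [2.3, -1.8, 0, 0], [2.3, -1.8, 0, 0], [2.3, -1.8, 0, 0], [2.4, -1.9, 0, 0], [2.4, -1.9, 0.1, 0], [2.4, -1.9, 0.1, 0], [2.4, -1.9, 0.1, 0], [2.4, -1.9, 0.1, 0], [2.4, -1.9, 0.1, 0], [2.4, -1.9, 0.1, 0], [2.4, -1.9, 0.1, 0], [2.4, -1.9, 0.1, 0], [2.4, -1.9, 0.1, 0], [2.4, -1.9, 0.1, 0], [2.4, -1.9, 0.1, 0], [2.4, -1.9, 0.1, 0], [2.2, -1.9, 0, 0], [2.2, -1.9, 0, 0]],
  ],
)

```text
time: 2.15
eef_pos: [0.5277, -0.2406, 0.2192]
eef_rot: [0.996, 0.084, -0.0, -0.0]
contact_force: [0.5, -0.3, 0.1]
width: 1.003
```

```bash
python3 - <<'E'
from h import *
take('wrist','w1'); go([.542,-.23,.06],9.5)
E
```

```text
t 2.2 pos [ 0.5296 -0.2381  0.2191] yaw 9.75 tilt -1.0 F [ 1.1  2.6 -0. ] w 1.002
roll 0.25 then shift cm [ 1.35 -0.59 15.91] q6 0.93
```

View pics/w1.png

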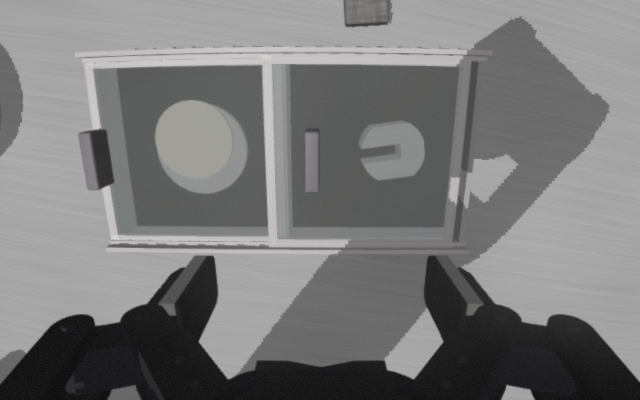

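```bash
python3 - <<'E'
from h import *
s=load('w1')
print(ray(s,[(305,128),(319,128),(319,192),(305,192),(312,160)],.081).round(4))
print(ray(s,[(268,57),(275,240),(78,56),(489,53),(466,246),(108,246)],.059).round(4))
print('w',ray(s,[(366,160),(425,150),(397,122),(394,181),(398,152),(361,147),(361,158)],.033).round(4))
im=cv2.imread('pics/w1.png')
cv2.imwrite('pics/c5.png',cv2.resize(im[100:200,280:460],None,fx=4.4,fy=4.4,interpolation=cv2.INTER_CUBIC))
E
```

```text
[[ 0.5695 -0.2213  0.081 ]
 [ 0.5714 -0.232   0.081 ]
 [ 0.5202 -0.2407  0.081 ]
 [ 0.5183 -0.2294  0.081 ]
 [ 0.5455 -0.2308  0.081 ]]
[[ 0.6185 -0.1824  0.059 ]
 [ 0.4619 -0.2095  0.059 ]
 [ 0.5968 -0.0235  0.059 ]
 [ 0.6539 -0.3587  0.059 ]
 [ 0.4854 -0.3867  0.059 ]
 [ 0.4274 -0.052   0.059 ]]
w [[ 0.5448 -0.281   0.033 ]
 [ 0.5637 -0.3336  0.033 ]
 [ 0.5842 -0.3019  0.033 ]
 [ 0.5295 -0.3115  0.033 ]
 [ 0.5574 -0.309   0.033 ]
 [ 0.556  -0.274   0.033 ]
 [ 0.5459 -0.276   0.033 ]]
```

View pics/c5.png

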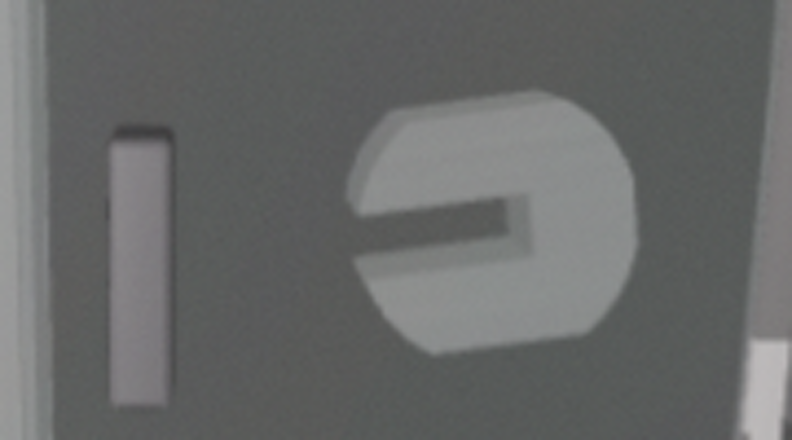

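Request:
send_rows(
  targets=[
    [[0.8, -0.2, 2, 0], [0.7, -0.2, 2.5, 0], [0, 0, 2.5, 0], [0, 0, 2.5, 0], [0, 0, 2, 0], [0, 0, 1.5, 0], [0, 0, 1, 0], [0, 0, 0, 0]],
  ],
  grip=0,
)

```text
time: 3.0
eef_pos: [0.5409, -0.2357, 0.0783]
eef_rot: [0.997, 0.083, -0.001, -0.0]
contact_force: [-0.4, 0.0, 0.6]
width: 0.496
```

```bash
python3 - <<'E'
from h import *
take('wrist','w2'); go([.545,-.231,.062],9.7)
E
```

```text
t 3.05 pos [ 0.5413 -0.236   0.0794] yaw 9.56 tilt -1.0 F [1.1 0.6 0. ] w 0.5
roll -0.14 then shift cm [ 0.45 -0.43  1.74] q6 0.95
```

View pics/w2.png

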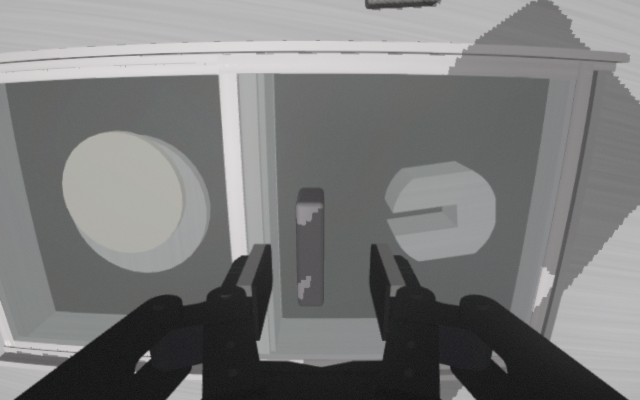

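Request:
send_rows(
  targets=[
    [[0.4, -0.4, 0.5, 0], [0, 0, 0.7, 0], [0, 0, 0.5, 0], [0, 0, 0, 0]],
  ],
)

```text
time: 3.45
eef_pos: [0.5443, -0.2313, 0.0614]
eef_rot: [0.997, 0.083, -0.001, -0.0]
contact_force: [0.2, -0.2, 0.4]
width: 0.499
```

Request:
send_rows(
  targets=[
    [[0, 0, 0, 0], [0, 0, 0, 0], [0, 0, 0, 0], [0, 0, 0, 0], [0, 0, 0, 0]],
  ],
  grip=-1,
  squeeze=30,
)

```text
time: 3.95
eef_pos: [0.5447, -0.2316, 0.0627]
eef_rot: [0.997, 0.083, 0.0, 0.0]
contact_force: [-0.6, -0.8, 4.4]
width: 0.127
```

```bash
python3 - <<'E'
from h import *
go([.545,-.231,.062],9.7)
E
```

```text
t 3.95 pos [ 0.5447 -0.2316  0.0627] yaw 9.53 tilt -1.0 F [-0.6 -0.8  4.4] w 0.127
roll -0.17 then shift cm [ 0.04 -0.06  0.07] q6 0.96
```

Request:
send_rows(
  targets=[
    [[0, -0.5, 0, 0], [0, -1, 0, 0], [0, -1, 0, 0], [0, -1, 0, 0], [0, -1, 0, 0], [0, -1, 0, 0], [0, -1, 0, 0], [0, -1, 0, 0], [0, -1, 0, 0], [0, -1, 0, 0], [0, -1, 0, 0], [0, -1, 0, 0], [0, -0.7, 0, 0], [0, -0.5, 0, 0], [0, -0.3, 0, 0], [0, -0.2, 0, 0], [0, 0, 0, 0]],
  ],
)

```text
time: 5.65
eef_pos: [0.5229, -0.1005, 0.0627]
eef_rot: [0.997, 0.083, 0.0, -0.0]
contact_force: [0.3, 1.6, 5.7]
width: 0.131
```

```bash
python3 - <<'E'
from h import *
go([.545,-.231,.062],9.7);take('wrist','w3')
E
```

```text
t 5.65 pos [ 0.5229 -0.1005  0.0627] yaw 9.56 tilt -1.0 F [0.3 1.6 5.7] w 0.131
roll -0.14 then shift cm [-0.02 13.23  0.07] q6 1.17
```

View pics/w3.png

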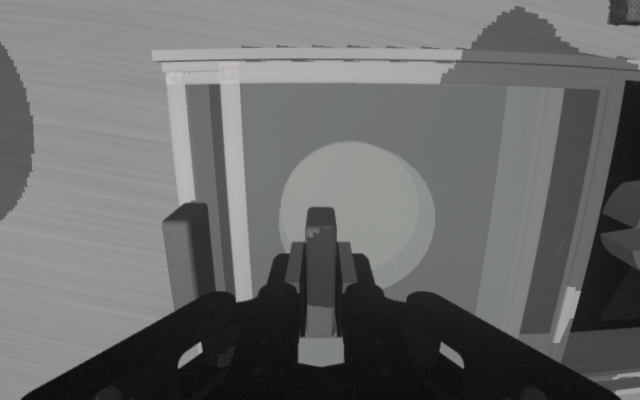

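Request:
send_rows(
  targets=[
    [[0, -0.2, 0, 0], [0, -0.2, 0, 0], [0, -0.2, 0, 0], [0, 0, 0, 0]],
  ],
)

```text
time: 6.1
eef_pos: [0.5222, -0.0967, 0.0627]
eef_rot: [0.997, 0.083, 0.001, 0.002]
contact_force: [4.5, -18.0, -0.0]
width: 0.129
```

Request:
send_rows(
  targets=[
    [[0, 0.2, 0, 0], [0, 0, 0, 0], [0, 0, 0, 0], [0, 0, 0, 0], [0, 0, -1, 0], [0, 0, -2, 0], [0, 0, -3, 0], [-0.5, 2, -3, 0], [-1, 3, -2, 0], [-1, 3, 0, 0], [-1, 3, 0, 0], [-1, 2, 0, 0], [0, 0.5, 0, 0], [0, 0, 0, 0]],
  ],
  grip=0,
)

```text
time: 7.5
eef_pos: [0.5001, -0.2383, 0.1728]
eef_rot: [0.997, 0.083, 0.0, -0.0]
contact_force: [0.5, -0.2, 0.2]
width: 0.501
```

```bash
python3 - <<'E'
from h import *
take('wrist','w4');go([.557,-.309,.1],9.7)
E
```

```text
t 7.55 pos [ 0.5002 -0.2376  0.1726] yaw 9.52 tilt -1.0 F [-0.1  0.  -0. ] w 0.496
roll -0.18 then shift cm [4.39 7.99 7.26] q6 0.91
```

View pics/w4.png

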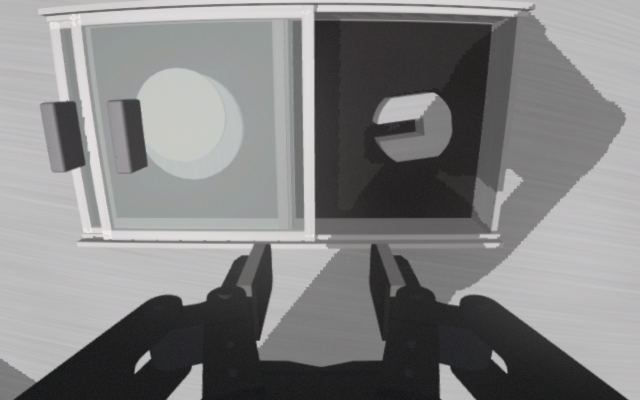

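```bash
python3 - <<'E'
from h import *
im=cv2.imread('pics/w4.png')
g=cv2.convertScaleAbs(im[80:175,350:480],alpha=1.3)
cv2.imwrite('pics/c6.png',cv2.resize(g,None,fx=6,fy=6,interpolation=cv2.INTER_CUBIC))
s=load('w4');P=cloud(s)
q=P[90:165,370:458].reshape(-1,3);q=q[(q[:,2]>.026)&(q[:,2]<.045)]
print(len(q),q.mean(0),cv2.minEnclosingCircle(q[:,:2].astype(np.float32)))
E
```

```text
3509 [ 0.55810313 -0.30565189  0.03353368] ((0.5574716329574585, -0.30424752831459045), 0.030756274238228798)
```

View pics/c6.png

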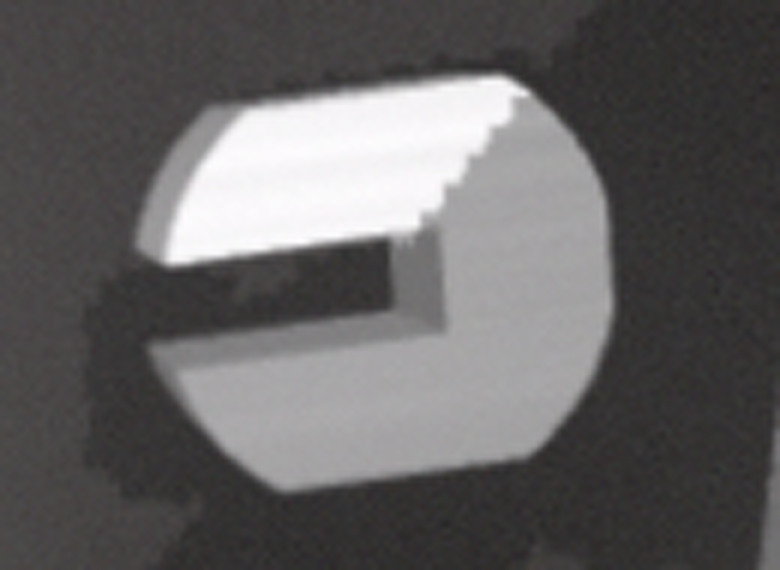

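```bash
python3 - <<'E'
from h import *
s=load('w4')
c=np.array([(245,105),(505,75),(285,492),(525,460),(168,265),(392,238),(180,370),(443,330),(612,305)],float)
X=ray(s,c/6+np.array([349.6,79.6]),.033)[:,:2]
for i,j in [(0,1),(2,3),(4,5),(6,7)]:
    d=X[i]-X[j]; print(np.degrees(np.arctan2(d[1],d[0])))
print(X.round(4))
a=np.radians(np.median([np.degrees(np.arctan2(*(X[i]-X[j])[::-1])) for i,j in [(0,1),(2,3)]]))
u=np.array([np.cos(a),np.sin(a)]);v=np.array([-u[1],u[0]])
print(np.degrees(a)); 
for x in X: print((x@u).round(4),(x@v).round(4))
E
```

```text
106.59136063238626
107.43840959425683
106.71220015582126
108.49026747994996
[[ 0.5763 -0.2802]
 [ 0.586  -0.3126]
 [ 0.5278 -0.2964]
 [ 0.5376 -0.3276]
 [ 0.5546 -0.2746]
 [ 0.5631 -0.3029]
 [ 0.5414 -0.279 ]
 [ 0.5526 -0.3123]
 [ 0.5598 -0.334 ]]
107.01488511332155
-0.4366 -0.4691
-0.4704 -0.4688
-0.4378 -0.418
-0.4705 -0.4182
-0.4249 -0.45
-0.4544 -0.4499
-0.4252 -0.4361
-0.4604 -0.437
-0.4831 -0.4376
```

Request:
send_rows(
  targets=[
    [[0, 0, 0, -4], [0, 0, 0, -8], [0, 0, 0, -8], [0, 0, 0, -8], [0, 0, 0, -8], [0, 0, 0, -8], [0, 0, 0, -8], [0, 0, 0, -8], [0, 0, 0, -8], [0, 0, 0, -8], [0, 0, 0, -8], [0, 0, 0, -7], [0, 0, 0, -6.5], [0, 0, 0, 0]],
  ],
  grip=0.5,
)

```text
time: 8.95
eef_pos: [0.5004, -0.2369, 0.1725]
eef_rot: [0.593, 0.805, 0.0, 0.0]
contact_force: [-0.3, -0.8, 0.2]
width: 0.75
```

```bash
python3 - <<'E'
from h import *
go([.5566,-.3042,.008],107.2)
E
```

```text
t 8.95 pos [ 0.5004 -0.2369  0.1725] yaw 107.22 tilt -1.0 F [-0.3 -0.8  0.2] w 0.75
roll 0.02 then shift cm [-8.1   3.38 16.45] q6 -0.79
```

Request:
send_rows(
  targets=[
    [[-1, 0.4, 0.5, 0], [-2, 0.8, 1, 0], [-2, 0.9, 1, 0], [-2, 0.8, 1, 0], [-1.1, 0.5, 1, 0], [0, 0, 1, 0], [0, 0, 1, 0], [0, 0, 0, 0]],
  ],
)

```text
time: 9.75
eef_pos: [0.5556, -0.3046, 0.1055]
eef_rot: [0.595, 0.804, -0.0, -0.001]
contact_force: [-0.1, 0.1, 0.4]
width: 0.751
```

```bash
python3 - <<'E'
from h import *
take('wrist','w5');go([.5566,-.3042,.008],107.2)
E
```

```text
t 9.8 pos [ 0.5558 -0.3048  0.1066] yaw 107.02 tilt -1.0 F [0.2 0.7 0. ] w 0.745
roll -0.18 then shift cm [0.04 0.09 9.86] q6 -0.84
```

View pics/w5.png

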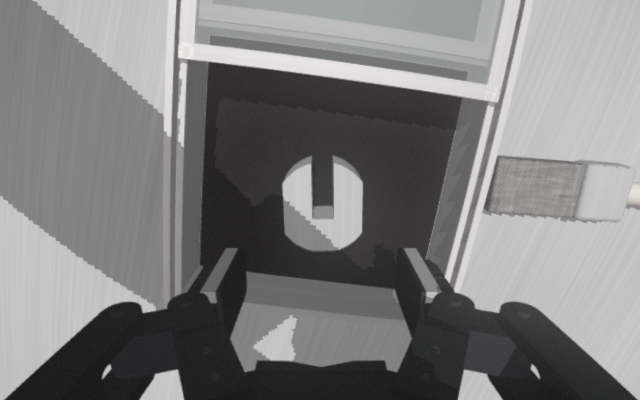

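Request:
send_rows(
  targets=[
    [[0, 0.1, 1, 0], [0, 0, 2, 0], [0, 0, 2, 0], [0, 0, 2, 0], [0, 0, 1.5, 0], [0, 0, 0.8, 0], [0, 0, 0.5, 0], [0, 0, 0, 0], [0, 0, 0, 0]],
  ],
)

```text
time: 10.7
eef_pos: [0.5576, -0.3053, 0.0101]
eef_rot: [0.595, 0.804, 0.0, 0.001]
contact_force: [0.3, -0.8, -0.7]
width: 0.746
```

```bash
python3 - <<'E'
from h import *
take('wrist','w6');go([.5566,-.3042,.008],107.2)
E
```

```text
t 10.75 pos [ 0.5576 -0.3054  0.0102] yaw 107.03 tilt -1.0 F [-0.7  0.6  0.3] w 0.751
roll -0.17 then shift cm [ 0.14 -0.07  0.22] q6 -0.84
```

View pics/w6.png

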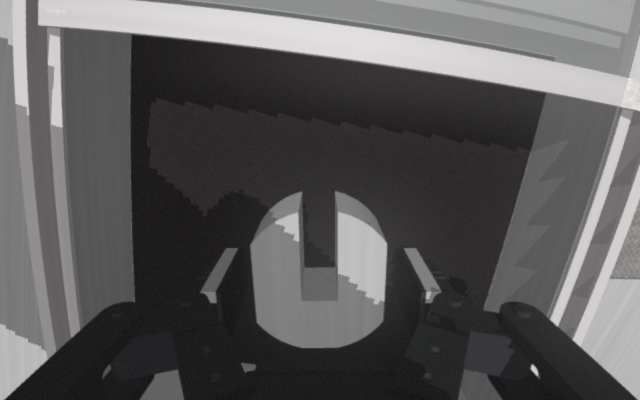

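Request:
send_rows(
  targets=[
    [[0.1, 0, 0.1, 0], [0, 0, 0, 0]],
  ],
)

```text
time: 10.95
eef_pos: [0.5571, -0.3041, 0.0086]
eef_rot: [0.595, 0.804, 0.0, 0.0]
contact_force: [-0.2, -0.3, 0.1]
width: 0.747
```

Request:
send_rows(
  targets=[
    [[0, 0, 0, 0], [0, 0, 0, 0], [0, 0, 0, 0], [0, 0, 0, 0], [0, 0, 0, 0]],
  ],
  grip=-1,
  squeeze=70,
)

```text
time: 11.45
eef_pos: [0.5572, -0.3043, 0.0089]
eef_rot: [0.595, 0.804, -0.0, 0.0]
contact_force: [-2.0, 1.5, 4.8]
width: 0.569
```

Request:
send_rows(
  targets=[
    [[0, 0, -0.5, 0], [0, 0, -1, 0], [0, 0, -2, 0], [0, 0, -3, 0], [0, 0, -3, 0], [0, 0, -3, 0], [0, 0, -3, 0], [0, 0, -3, 0], [0, 0, -2, 0], [0, 0, 0, 0]],
  ],
)

```text
time: 12.45
eef_pos: [0.5576, -0.3046, 0.217]
eef_rot: [0.595, 0.804, 0.0, 0.002]
contact_force: [0.3, 0.8, -5.5]
width: 0.571
```

```bash
python3 - <<'E'
from h import *
take('wrist','w7');go([.528,.185,.22],55)
take('scene','s1');take('side','d1')
E
```

```text
t 12.5 pos [ 0.5572 -0.3043  0.2144] yaw 107.04 tilt -1.0 F [-0.1  0.5 -6. ] w 0.572
roll 52.04 then shift cm [ 38.41 -30.45  -0.56] q6 -0.84
```

View pics/w7.png

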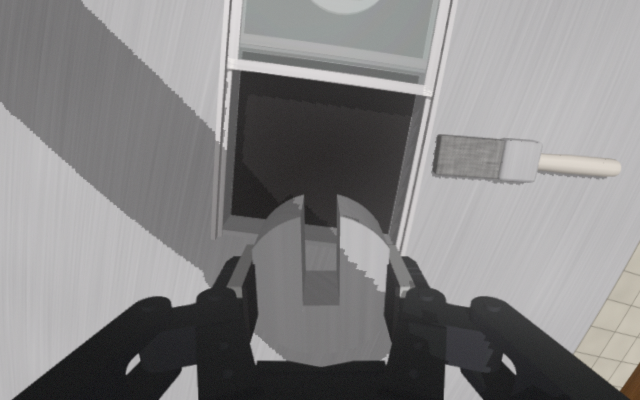

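```bash
python3 - <<'E'
from h import *
go([.455,.075,.24],60)
E
```

```text
t 12.6 pos [ 0.5565 -0.3039  0.2117] yaw 107.04 tilt -1.0 F [ 0.4 -0.1 -5.9] w 0.572
roll 47.04 then shift cm [ 27.74 -27.74  -2.83] q6 -0.84
```

Request:
send_rows(
  targets=[
    [[0, 0, -0.5, 4], [0, 0, -0.5, 8], [0, 0, -0.5, 8], [0, 0, -0.5, 8], [0, 0, -0.4, 8], [0, 0, -0.4, 7], [0, 0, 0, 4], [1, -1, 0, 0], [2, -2, 0, 0], [2.5, -2.5, 0, 0], [2.7, -2.7, 0, 0], [2.7, -2.7, 0, 0], [2.7, -2.7, 0, 0], [2.7, -2.7, 0, 0], [2.7, -2.7, 0, 0], [2.7, -2.7, 0, 0], [2.4, -2.4, 0, 0], [2, -2, 0, 0], [1.4, -1.4, 0, 0], [0.3, -0.3, 0, 0]],
  ],
)

```text
time: 14.6
eef_pos: [0.4537, 0.0774, 0.2402]
eef_rot: [0.865, 0.502, -0.001, -0.0]
contact_force: [-0.4, -1.7, -5.0]
width: 0.567
```

Request:
send_rows(
  targets=[
    [[0, 0, 0, 0], [0, 0, 0, 0]],
  ],
)

```text
time: 14.8
eef_pos: [0.4548, 0.0751, 0.2408]
eef_rot: [0.866, 0.501, -0.0, -0.0]
contact_force: [1.5, -1.2, -5.8]
width: 0.568
```

```bash
python3 - <<'E'
from h import *
take('wrist','w8');go([.528,.185,.22],55)
E
```

```text
t 14.85 pos [0.4549 0.0749 0.2409] yaw 60.03 tilt -1.0 F [-0.   0.4 -5.9] w 0.57
roll 5.03 then shift cm [13.21 -0.33  2.09] q6 0.63
```

View pics/w8.png

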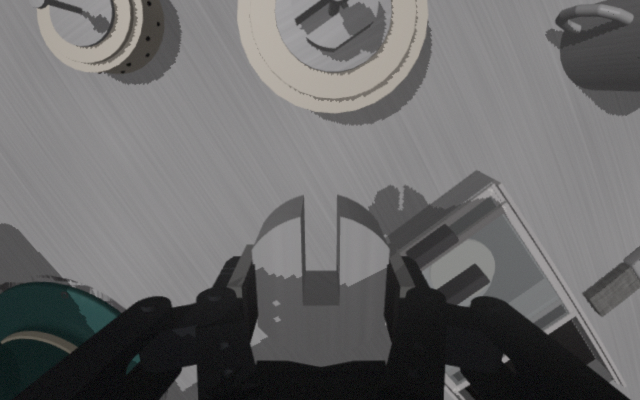

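Request:
send_rows(
  targets=[
    [[1, 0, 0, 0], [2, 0, 0, 0], [2, 0, 0, 0], [1, 0, 0, 0], [0, 0, 0, 0], [0, 0, 0, 0], [0, 0, 0, 0]],
  ],
)

```text
time: 15.55
eef_pos: [0.4848, 0.127, 0.2413]
eef_rot: [0.866, 0.5, -0.0, 0.0]
contact_force: [0.1, -0.7, -5.4]
width: 0.567
```

```bash
python3 - <<'E'
from h import *
take('wrist','w9');go([.528,.185,.22],55)
im=cv2.imread('pics/w9.png');cv2.imwrite('pics/c7.png',cv2.resize(im[20:150,240:400],None,fx=4.6,fy=4.6,interpolation=cv2.INTER_CUBIC))
E
```

```text
t 15.6 pos [0.4848 0.1269 0.2414] yaw 60.0 tilt -1.0 F [-0.3  0.4 -6. ] w 0.568
roll 5.0 then shift cm [7.23 0.21 2.14] q6 0.73
```

View pics/w9.png

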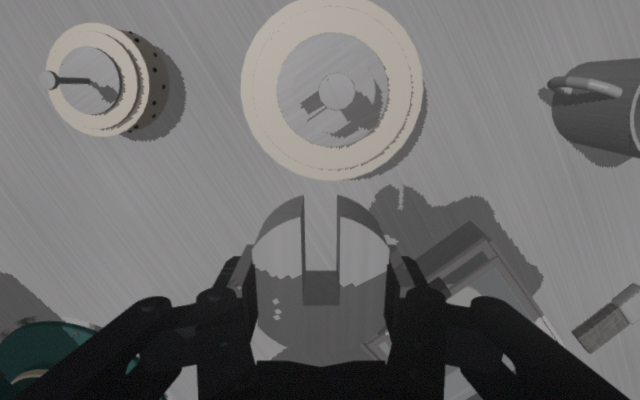

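View pics/c7.png

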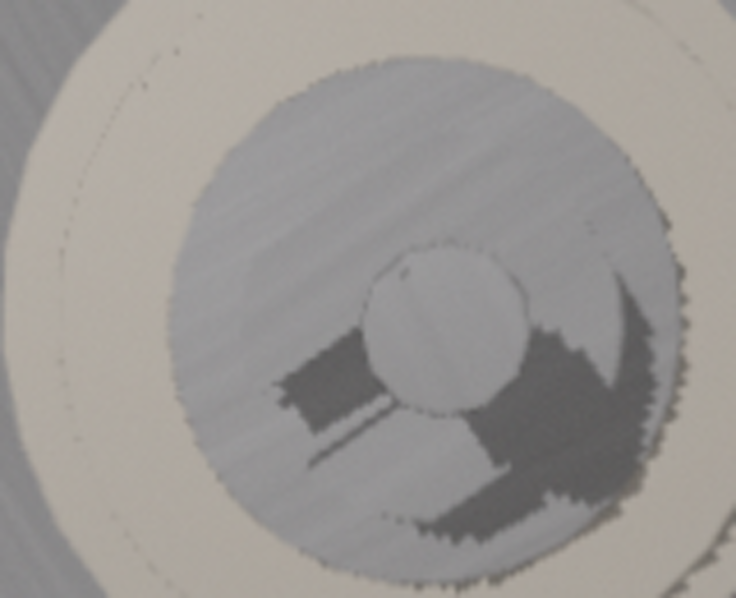

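```bash
python3 - <<'E'
from h import *
s=load('w9')
f=lambda c:np.array(c,float)/4.6+np.array([239.6,19.6])
E=ray(s,f([(395,405),(310,465)]),.116);print(E.round(4)); d=E[1]-E[0];print(np.degrees(np.arctan2(d[1],d[0])))
E=ray(s,f([(363,328),(275,385)]),.116);print(E.round(4)); d=E[1]-E[0];print(np.degrees(np.arctan2(d[1],d[0])))
print('head',ray(s,f([(446,328),(446,412),(446,242),(362,328),(530,328)]),.168).round(4))
P=cloud(s)
p=(P[...,0]>0.4)&(P[...,0]<0.65)&(P[...,1]>0.08)&(P[...,1]<0.3)&(P[...,2]>.06)
for a,b in [(.108,.124),(.155,.18)]:
    q=P[p&(P[...,2]>a)&(P[...,2]<b)]
    print(len(q),np.median(q,0).round(4),cv2.minEnclosingCircle(q[:,:2].astype(np.float32)))
Z=P[20:150,240:400,2]
v=np.clip((Z-.07)/.11*255,0,255);v=np.nan_to_num(v).astype(np.uint8)
cv2.imwrite('pics/c8.png',cv2.applyColorMap(cv2.resize(v,None,fx=4.6,fy=4.6,interpolation=cv2.INTER_NEAREST),cv2.COLORMAP_JET))
E
```

```text
[[0.5184 0.1773 0.116 ]
 [0.5019 0.176  0.116 ]]
-175.20707215538317
[[0.52   0.1902 0.116 ]
 [0.5034 0.1896 0.116 ]]
-177.83553097092013
head [[0.5294 0.1849 0.168 ]
 [0.5242 0.1758 0.168 ]
 [0.5345 0.1941 0.168 ]
 [0.5201 0.1902 0.168 ]
 [0.5387 0.1796 0.168 ]]
3506 [0.5328 0.1899 0.1166] ((0.5292253494262695, 0.1845938265323639), 0.03039534017443657)
1078 [0.5292 0.1847 0.1685] ((0.5291890501976013, 0.18469184637069702), 0.010931153781712055)
```

View pics/c8.png

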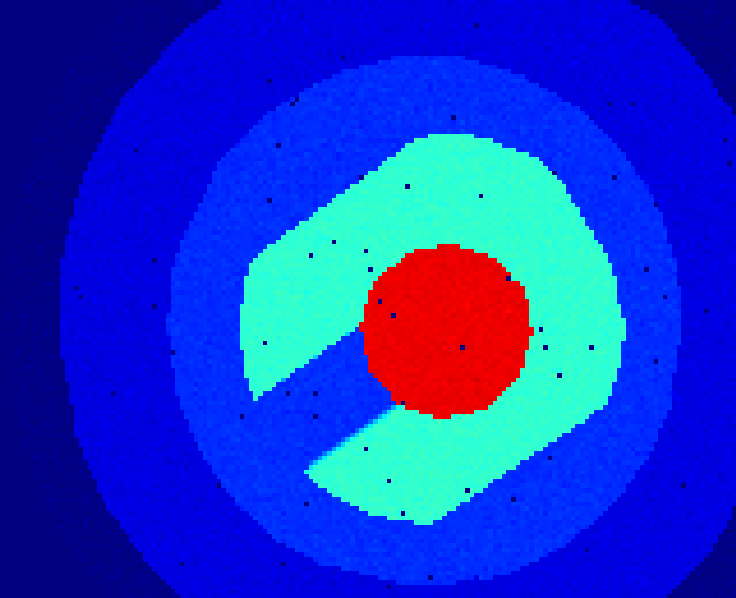

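```bash
python3 - <<'E'
from h import *
s=load('w9')
im=cv2.imread('pics/w9.png');cv2.imwrite('pics/c9.png',cv2.resize(im[180:370,230:410],None,fx=3.1,fy=3.1,interpolation=cv2.INTER_CUBIC))
P=cloud(s);T=np.eye(4);p,M,y,o=pose()
Q=(P-p)@M
sub=Q[180:370,230:410]
m=(sub[...,2]>-.035)&(sub[...,2]<-.015)&(abs(sub[...,1])<.026)
print(m.sum(),np.median(sub[m],0),sub[m].min(0),sub[m].max(0))
m&=abs(sub[...,2]+.024)<.004
q=sub[m]; print(len(q),cv2.minEnclosingCircle(q[:,:2].astype(np.float32)))
sl=(np.abs(sub[...,1])<.004)&m; print('slot end x',np.percentile(sub[sl][:,0],[0,50,97,100]))
print('rim min x',q[:,0].min(),'y',q[:,1].min(),q[:,1].max(), 'max x',q[:,0].max())
E
```

```text
14507 [ 0.00071521  0.00045083 -0.02472402] [-0.02900652 -0.02599623 -0.03499895] [ 0.03069037  0.02597269 -0.01500056]
13308 ((0.0008383079548366368, -8.571851503802463e-05), 0.030849391594529152)
slot end x [-0.02884817 -0.01502438 -0.00600098 -0.00540946]
rim min x -0.029006524027069464 y -0.025996234978959303 0.025972686321125215 max x 0.03069036704613903
```

View pics/c9.png

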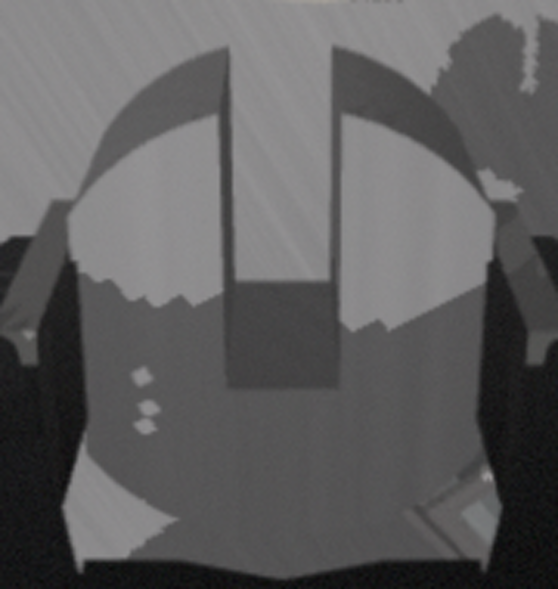

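Request:
send_rows(
  targets=[
    [[-1, 0, 0, 0], [-2, 0, 0, 0], [-2, 0, 0, 0], [-1, 0, 0, 0], [0, 0, 0, 4], [0, 0, 0, 8], [0, 0, 0, 8], [0, 0, 0, 8], [0, 0, 0, 8], [0, 0, 0, 8], [0, 0, 0, 7], [0, 0, 0, 5.5], [0, 0, 0, 0], [0, 0, 0, 0]],
  ],
)

```text
time: 17.0
eef_pos: [0.4549, 0.0753, 0.2414]
eef_rot: [0.999, 0.032, 0.0, -0.0]
contact_force: [-1.0, 0.7, -5.7]
width: 0.573
```

```bash
python3 - <<'E'
from h import *
go([.44,.179,.1235],3.5)
E
```

```text
t 17.0 pos [0.4549 0.0753 0.2414] yaw 3.69 tilt -1.0 F [-1.   0.7 -5.7] w 0.573
roll 0.19 then shift cm [ -0.85 -10.44  11.79] q6 1.62
```

Request:
send_rows(
  targets=[
    [[-0.2, -1, 0, 0], [-0.2, -2, 0, 0], [-0.2, -2.4, 0, 0], [-0.2, -2.4, 0, 0], [-0.1, -1.6, 0, 0], [0, -1, 1, 0], [0, 0, 2, 0], [0, 0, 2, 0], [0, 0, 2, 0], [0, 0, 1.5, 0], [0, 0, 1.3, 0], [0, 0, 0.7, 0], [0, 0, 0, 0], [0, 0, 0, 0]],
  ],
)

```text
time: 18.4
eef_pos: [0.4398, 0.1788, 0.1369]
eef_rot: [1.0, 0.031, 0.0, -0.0]
contact_force: [-0.3, 0.1, -4.7]
width: 0.568
```

```bash
python3 - <<'E'
from h import *
s=take('wrist','w10');go([.529,.1848,.1235]);take('side','d2');take('scene','s2')
print(proj(s,[.529,.1848,.168]))
P=cloud(s);p=(P[...,0]>0.48)&(P[...,0]<0.6)&(P[...,1]>0.12)&(P[...,1]<0.25)&(P[...,2]>.155)&(P[...,2]<.18)
q=P[p];print(len(q),np.median(q,0),cv2.minEnclosingCircle(q[:,:2].astype(np.float32)))
E
```

```text
t 18.45 pos [0.4399 0.1789 0.1372] yaw 3.54 tilt -1.0 F [ 0.   0.4 -5.1] w 0.568
roll 0 then shift cm [ 8.93 -0.04  1.37] q6 1.84
[[320.01419496  32.153591  ]]
4224 [0.52876029 0.18487365 0.16852878] ((0.529119074344635, 0.18493306636810303), 0.011011430993676186)
```

View pics/w10.png

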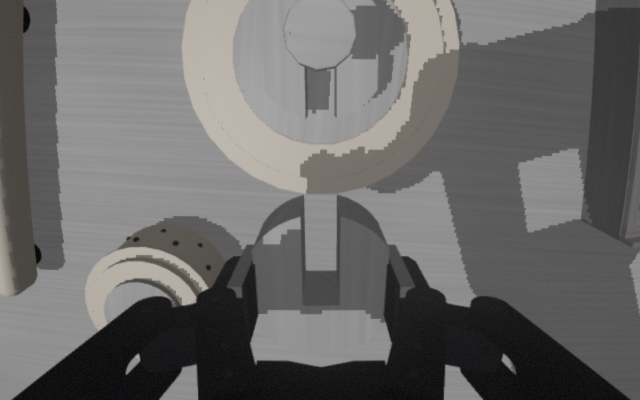

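View pics/s2.png

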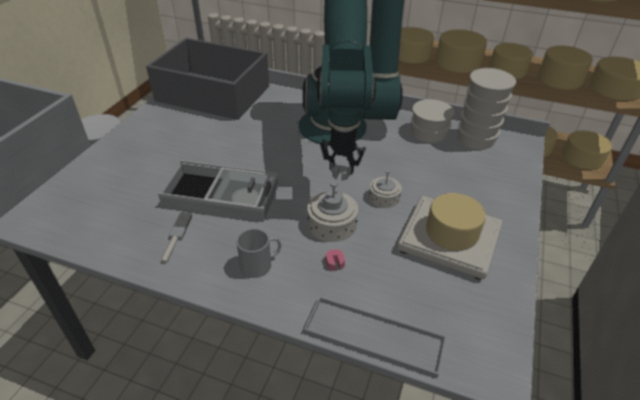

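Request:
send_rows(
  targets=[
    [[0, 0, 0.6, 0], [0, 0, 0.6, 0], [0.5, 0, 0, 0], [1, 0, 0, 0], [1, 0, 0, 0], [1, 0, 0, 0], [1, 0, 0, 0], [0.5, 0, 0, 0], [0, 0, 0, 0], [0, 0, 0, 0]],
  ],
)

```text
time: 19.55
eef_pos: [0.4894, 0.1818, 0.1241]
eef_rot: [1.0, 0.031, -0.0, 0.0]
contact_force: [0.1, -0.4, -5.4]
width: 0.574
```

```bash
python3 - <<'E'
from h import *
s=take('wrist','w11');go([.529,.1848,.1235]);take('side','d3')
P=cloud(s);p,M,y,o=pose()
im=cv2.imread('pics/d3.png');cv2.imwrite('pics/c10.png',cv2.resize(im[130:280,250:400],None,fx=4,fy=4,interpolation=cv2.INTER_CUBIC))
E
```

```text
t 19.6 pos [0.4893 0.1818 0.1243] yaw 3.54 tilt -1.0 F [ 0.6 -0.  -6.2] w 0.568
roll 0 then shift cm [ 3.98 -0.05  0.08] q6 1.82
```

View pics/w11.png

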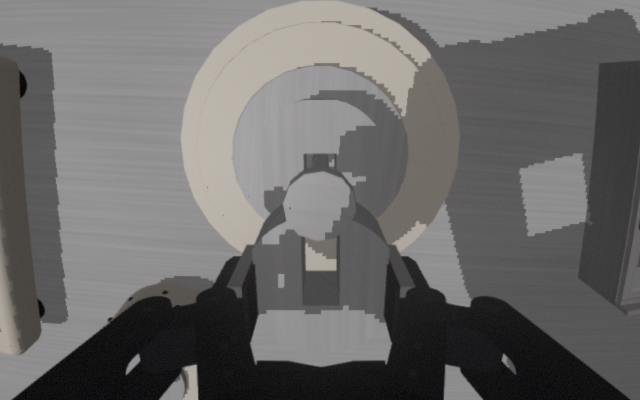

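View pics/c10.png

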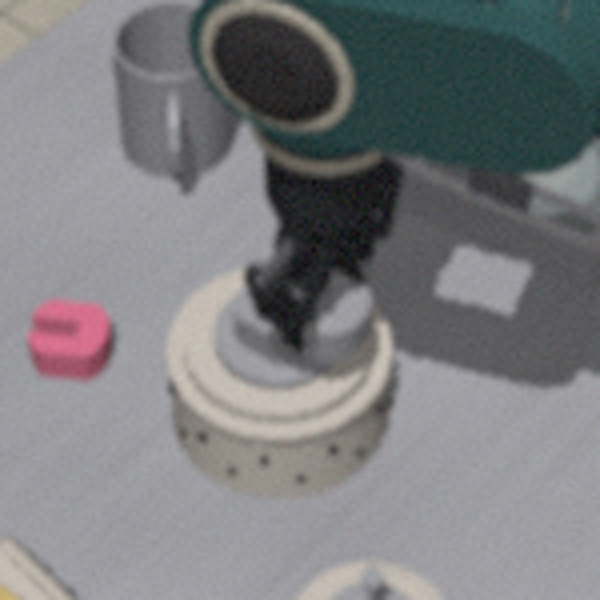

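Request:
send_rows(
  targets=[
    [[0.5, 0, 0, 0], [0.7, 0, 0, 0], [0.7, 0, 0, 0], [0.7, 0, 0, 0], [0.6, 0, 0, 0], [0.4, 0, 0, 0], [0.3, 0, 0, 0], [0, 0, 0, 0], [0, 0, 0, 0]],
  ],
)

```text
time: 20.55
eef_pos: [0.5283, 0.1842, 0.1242]
eef_rot: [1.0, 0.031, -0.0, 0.0]
contact_force: [-1.0, -0.5, -4.6]
width: 0.567
```

```bash
python3 - <<'E'
from h import *
s=take('wrist','w12');go([.529,.1848,.1200])
E
```

```text
t 20.6 pos [0.5283 0.1842 0.1243] yaw 3.54 tilt -1.0 F [-0.6  1.  -5.1] w 0.57
roll 0 then shift cm [ 0.08 -0.05  0.43] q6 1.8
```

View pics/w12.png

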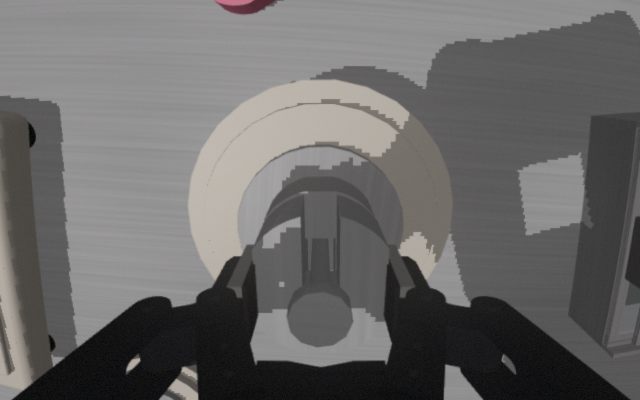

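Request:
send_rows(
  targets=[
    [[0, -0.05, 0.1, 0], [0, 0, 0.1, 0], [0, 0, 0.1, 0], [0, 0, 0.05, 0], [0, 0, 0, 0]],
  ],
)

```text
time: 21.1
eef_pos: [0.5283, 0.1847, 0.1207]
eef_rot: [1.0, 0.031, -0.0, 0.0]
contact_force: [0.3, -0.5, -5.2]
width: 0.571
```

Request:
send_rows(
  targets=[
    [[0, 0, 0.05, 0], [0, 0, 0.05, 0], [0, 0, 0, 0]],
  ],
)

```text
time: 21.4
eef_pos: [0.5284, 0.1848, 0.1199]
eef_rot: [1.0, 0.031, 0.0, -0.0]
contact_force: [1.4, 0.3, -4.8]
width: 0.57
```

Request:
send_rows(
  targets=[
    [[0, 0, 0.05, 0], [0, 0, 0.03, 0], [0, 0, 0, 0]],
  ],
)

```text
time: 21.7
eef_pos: [0.5285, 0.1848, 0.1198]
eef_rot: [1.0, 0.031, 0.0, -0.0]
contact_force: [-4.8, -1.7, 5.8]
width: 0.568
```

Request:
send_rows(
  targets=[
    [[0, 0, 0, 0], [0, 0, 0, 0], [0, 0, 0, 0], [0, 0, 0, 0]],
  ],
  grip=0.5,
)

```text
time: 22.1
eef_pos: [0.5284, 0.1848, 0.119]
eef_rot: [1.0, 0.031, 0.0, -0.0]
contact_force: [0.2, -0.7, 0.8]
width: 0.748
```

```bash
python3 - <<'E'
from h import *
s=take('wrist','w13');go([.529,.1848,.1200])
E
```

```text
t 22.15 pos [0.5284 0.1848 0.119 ] yaw 3.54 tilt -1.0 F [0.8 0.2 0.2] w 0.748
roll 0 then shift cm [ 0.06 -0.   -0.1 ] q6 1.8
```

View pics/w13.png

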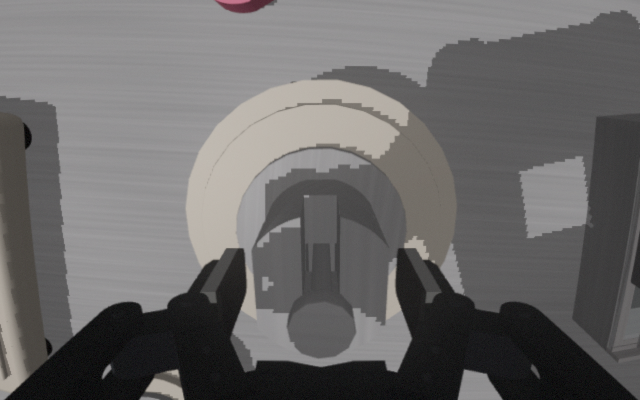

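Released cleanly; retreating straight up and then back for a look.

Request:
send_rows(
  targets=[
    [[0, 0, -0.5, 0], [0, 0, -1, 0], [0, 0, -1, 0], [0, 0, -2, 0], [0, 0, -2, 0], [0, 0, -2, 0], [0, 0, -2, 0], [0, 0, -1.5, 0], [-1, 0, -1, 0], [-2, 0, 0, 0], [-2, 0, 0, 0], [-2, 0, 0, 0], [-1, 0, 0, 0], [0, 0, 0, 0], [0, 0, 0, 0]],
  ],
)

```text
time: 23.65
eef_pos: [0.4488, 0.1798, 0.2491]
eef_rot: [1.0, 0.031, 0.0, -0.0]
contact_force: [0.3, 0.5, 0.3]
width: 0.75
```

```bash
python3 - <<'E'
from h import *
s=take('wrist','w14');go([.529,.1848,.1200])
P=cloud(s)
b=(P[...,0]>0.46)&(P[...,0]<0.6)&(P[...,1]>0.12)&(P[...,1]<0.25)
for lo,hi in [(.138,.15),(.155,.18),(.108,.124)]:
    m=b&(P[...,2]>lo)&(P[...,2]<hi);q=P[m]
    if len(q): print(len(q),np.median(q,0).round(4),cv2.minEnclosingCircle(q[:,:2].astype(np.float32)))
m=b&(P[...,2]>.138)&(P[...,2]<.15);q=P[m]
A=np.c_[q[:,:2]-q[:,:2].mean(0),np.ones(len(q))];print('tilt',np.linalg.lstsq(A,q[:,2],rcond=None)[0])
take('scene','s3');take('side','d4')
a,c=cv2.imread('pics/w14.png'),cv2.imread('pics/s3.png')
cv2.imwrite('pics/c11.png',a)
for n in ('scene','side'):
    P0=load(n+'0');P1=load({'scene':'s3','side':'d4'}[n])
    d=cv2.absdiff(P0['frame'],P1['frame']).max(2)
    cv2.imwrite(f'pics/diff_{n}.png',(d>25).astype(np.uint8)*255)
E
```

```text
t 23.7 pos [0.4489 0.1799 0.249 ] yaw 3.54 tilt -1.0 F [ 0.6  0.5 -0.2] w 0.749
roll 0 then shift cm [ 8.02  0.   12.9 ] q6 1.84
4469 [0.5253 0.1835 0.1446] ((0.5293543338775635, 0.18474887311458588), 0.030387282371520996)
1033 [0.5293 0.1847 0.1686] ((0.5292657017707825, 0.1847163736820221), 0.01104632206261158)
421 [0.5509 0.1863 0.1166] ((0.5503318309783936, 0.18639498949050903), 0.010709689930081367)
tilt [-0.00239069 -0.00287813  0.14455853]
```

View pics/w14.png

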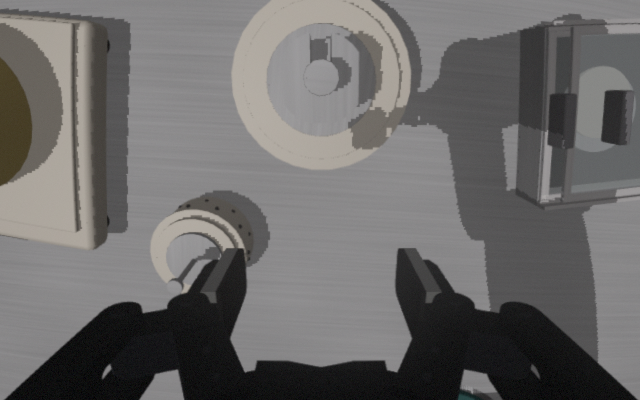

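View pics/s3.png

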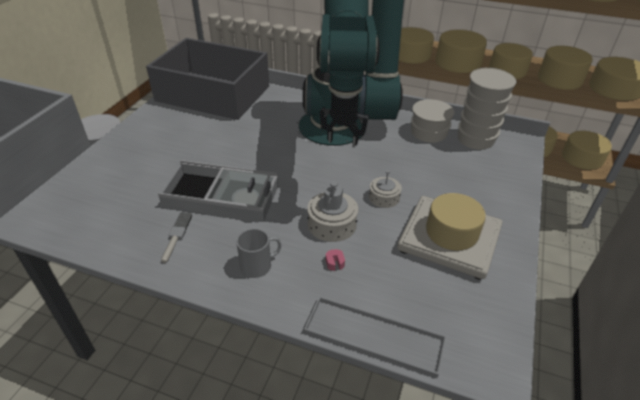

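View pics/d4.png

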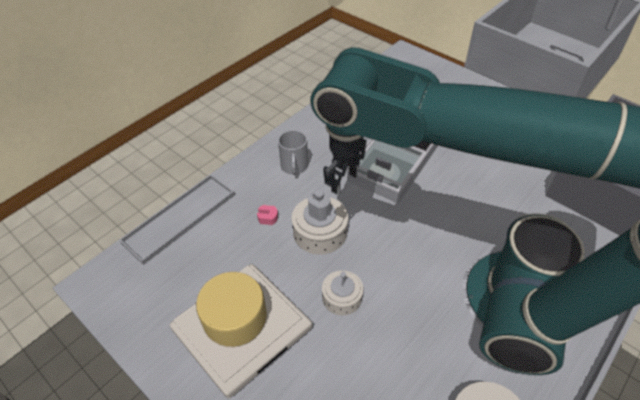

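```bash
python3 - <<'E'
from h import *
o=observe();print(o['time'],abs(o['qvel']).max())
print(close_job())
E
```

```text
23.8 0.001808821560687512
the job is handed in; nothing more can be done
None
```

The slotted weight is now on the cheese press and the upper cover is fully open. I handed the job in at 23.8 s of the 53 s allowed; the simulator gave no verdict.

- **Cover:** I gripped its handle and slid it until it met its stop, which pushed back with about 18 N. The last pictures still show it open.
- **Weight:** I gripped it by its flats, lifted it out and turned it so its slot pointed opposite the lower weight's slot. I then slid it under the stem's head, set it down and let go.

**Last checks:**

| Check | Measured |
|---|---|
| Weight centre | (0.529, 0.185) m, less than 1 mm from the stem axis |
| Weight top | 0.1446 m, where 0.144 m is expected |
| Tilt | below 0.005 rad |
| New slot direction | about +3.5°, taken from the tool's heading at release; the final picture agrees |
| Lower slot direction | about −176.5°, measured before placing |
| Robot | clear of everything and still |

- **Lower weight:** its centre was within 1 mm of the stem axis before placing. Afterwards I could see only the part of its top showing through the slot, at the right height, so I did not re-measure its centre.
- **Bystanders:** jug, brush and cheese look unmoved in the final pictures, but I did not measure them.

No check failed or disagreed.

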